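# Set the telescoping shaft stand to length, lock it and lay the gear shaft in it

### The arm

A 6-joint arm with a two-finger parallel gripper is mounted at the origin on the work surface. World frame = base frame: x ahead of the robot, y to its left, z up, the work surface at z = 0. Lengths are in m, angles in rad, forces in N, time in s.
With the tool pointing down it reaches from about 0.275 to 0.875 m from the base axis. Payload 12.5 kg.
Tool frame: the origin (TCP) lies on the centre line of the jaws, within the pads' length; the fingertips stand r.finger_overhang ahead of it and the grasp point (between the pads) lies 3 mm ahead of it (r.finger_overhang is the distance from the TCP to the fingertips, in m); z points along the fingers, y is the line along which they close (so a half turn about z gives the same grasp; the last joint's range is limited). The gripper opens to 85 mm and grips with 20 to 120 N. Pads are 22 mm wide; open, the fingers measure 114 mm over their backs; the gripper's body (76 mm by 85 mm) begins 54 mm behind the grasp point. The pads swing forward as they close: fully open they stand 13 mm farther back than shut.
Start: joints at [-0.085, 0.351, 1.652, -0, 1.139, -0.085], TCP at [0.55, 0, 0.253] pointing down, gripper open.
Joint ranges: [-2.75, 2.75], [-0.79, 2.1], [0.01, 2.65], [-1.57, 4.71], [0.07, 3.14], [-2.87, 2.87]. Speed limits (rad/s): [2.22, 2.22, 2.79, 3.14, 3.14, 3.14].

### API

Orientations are given as a unit quaternion [x, y, z, w].
In Python, from cell import r, optics gives the robot as it stands. The module is installed in compiled form; this text tells all that it offers. Calls block until the motion is done:
- r.move_to(position, orientation): joint-space move of the TCP to a pose.
- r.move_linear(position, rot=None, vel=0.15): straight line of the TCP; rot=None keeps the orientation; vel is the mean speed in m/s.
- r.set_joints(angles): joint-space move.
- r.set_gripper(opening, squeeze=None): opening from 0.0 (shut) to 1.0 (fully open); squeeze is the grip in N (None keeps the last); returns when the fingers have stopped.
- r.sleep(seconds).
- r.inverse_kinematics(position, orientation): joint angles nearest the present ones, or None.
- optics.get_image(name): name is "scene" or "side" or "wrist"; returns a dict with "pixels" (400x640x3 uint8, red, green, blue), "depth" (400x640 float32, m along the optical axis (not along the pixel's ray), 0 where there is no reading), "fx", "fy", "cx", "cy" (pixels), "camera_from_world" (4x4, takes a point from world to camera coordinates); the wrist camera has in their place "mount" (4x4, takes a point from camera to tool coordinates, whose origin is the TCP and whose axes are the flange's). Camera axes: x right, y down, z forward; pixel columns grow to the right and rows downward; lengths in m; the calibration is good to about 2 mm. A picture is of the moment at which its call begins: read the wrist's pose just before it.
A pose or a line that the arm cannot do raises r.PlanningError and nothing moves.
- r.hand_in(): hands the job in; it is judged then, once.
Readings, each from a call of its own:
- r.current_t(): time.
- r.current_q(): joint angles.
- r.current_qvel(): joint speeds.
- r.current_effort(): joint torques, N m.
- r.current_tool_pos(): TCP position.
- r.current_ee_rot(): TCP orientation.
- r.current_contact_force(): force on the tool from outside, world axes, zero at the start.
- r.current_torque(): the same for the moment, N m.
- r.current_opening(): opening from 0.0 (shut) to 1.0 (fully open).
- r.current_finger_force(): force on a finger pad.
Only numpy, scipy, OpenCV 4.12 (cv2) and the standard library are available. Lean on these libraries where they do the work, as an engineer would, in place of code of your own. Each camera call takes 0.05 s, during which the arm holds its last target. There are 200 camera calls.

### The job

Set the telescoping stand to suit the gear shaft: twist its hexagonal grip to unlock it, slide the section out until the two V rests stand as far apart as the shaft's two narrow necks, and twist the grip fully back to lock it. Then take the shaft from its wooden cradle and lay it gently in the stand, one neck in each V rest, either way round, and let go. Leave the other things on the bench where they are.

Things in the scene. Friction and masses are not known exactly. Their poses are not given: they have to be found in the camera images.
- stand: Bolted-down grey-green shaft stand. Origin: centre of the tube's foot at bench level; x points away from the robot, y along the tube, z up. Base 110 x 240 x 12 (y -100 to +140). Level tube, 42 diameter, axis 85 above the bench, y -4 to +114. A telescoping rod comes out of its -y end; that end overhangs freely.
- slider (a joint): How far the telescoping section is drawn out, m: 0 = pushed in, up to 0.075, growing towards the stand's -y. The V rests are 0.090 + this value apart (0.048 gives 138 mm). Slides freely (about 3 N) when unlocked; when locked it is held by friction and only creeps under a 40 N pull. The section carries the sliding V rest and, 65 mm further out, the grip.
- grip (a joint): Twist of the hexagonal grip about the rod, rad: 0 = locked, rib on top; 0.7 (40 degrees) = end stop, unlocked. Grows as the top of the grip rolls towards the stand's -x (robot) side. The lock lets go above about 0.5 and bites below it, stiffest (0.5 to 0.8 Nm) near 0; the grip stays where it is left. The sliding rest does not turn with it.
- grip_point (a point): Centre of the hexagonal black rubber grip at the free -y end of the rod, on the rod's axis, 85 mm above the bench. Grip 36 mm across flats, 64 mm long along the rod, a low rib (5 wide, to 24.5 from the axis) along one corner. At twist 0 the rib is on top and two flats stand upright, facing the stand's +x and -x. The frame turns with the grip: y along the rod, z to the rib.
- rest_fixed (a point): Where the axis of a seated neck lies in the fixed V rest, over the tube: 140 mm above the bench, 55 mm above the tube's axis. Each rest is a dark steel 90 degree V, open upward, 8 mm thick along y, 45 to 53 mm wide across, its tips 11 mm above this point. The fixed one does not move.
- rest_slide (a point): The same point in the sliding V rest, 90 mm (pushed in) to 165 mm from rest_fixed towards the stand's -y; it moves with joint slider and stays upright. Axes as the stand's.
- shaft: Loose steel gear shaft, 188 mm long, about 0.7 kg. Origin at its centre, x along its axis. Middle 26 mm diameter, 120 long; then at each end a neck of 16 mm diameter, 18 long; then an end collar of 26 mm diameter, 16 long, the +x one with small teeth. Starts lying level in its cradle, axis 45 mm above the bench.
- neck_a (a point): Centre of the neck at the shaft's +x end, on its axis, 69 mm from the shaft's centre. The necks' centres are 138 mm apart.
- neck_b (a point): Centre of the neck at the shaft's -x end, on its axis, 69 mm from the shaft's centre.
- cradle: Fixed wooden cradle under the shaft: base 130 x 80 x 10 mm, origin under its centre, x along the shaft. Two wooden V blocks, 12 mm thick, at x = -44 and +44 carry the shaft's middle; between them it is free to be gripped from above. V tips 46 mm above the bench.
- gear: Bystander: flat dark steel gear wheel, about 92 mm across, 30 high; origin under its centre.
- bearing: Bystander: steel ring, 68 mm across, 18 high; origin under its centre.
- carton: Bystander: brown carton, 75 x 110 x 70 mm; origin under its centre.
- red_carton: Bystander: dull red carton, 70 x 90 x 55 mm; origin under its centre.
- grease_can: Bystander: upright can, 70 mm across, 100 high; origin under its centre.
- screwdriver: Bystander: screwdriver lying flat, 200 mm long; origin under it.
- flange: Bystander: steel flange plate, 90 x 70 x 10 mm with a low boss to 28 mm; origin under its centre.
Not all that is in view belongs to the job. There is more than one size of the shaft; the job needs the largest.

How it is judged:
By the outcome, as a careful person would: the job done as asked, in the order asked, and still so for the second after the job is handed in, with the robot touching nothing.
It also fails if it takes over 58 s, if anything falls off the work surface, if the arm or the gripper's body presses on something with over 40 N, if the wrist force passes 120 N, or if a joint passes its speed limit or range.

## Working session

There is one attempt and no reset: what is moved stays moved. The work goes in short steps, each a Python script; the robot and the scene stay as the last script left them, time stands still between calls to the robot, and variables do not carry over. Pictures are saved under pics/ and viewed, at most 10 in all, crops included, and the job is handed in when it is done.

```bash
mkdir -p pics; cat > h.py <<'E'
import numpy as np, cv2
from cell import r, optics
from scipy.spatial.transform import Rotation as R
def cloud(name):
    p=r.current_tool_pos(); q=r.current_ee_rot()
    im=optics.get_image(name); d=im["depth"]
    v,u=np.mgrid[0:400,0:640]
    P=np.stack([(u-im["cx"])/im["fx"]*d,(v-im["cy"])/im["fy"]*d,d],-1)
    if "mount" in im and name=="wrist":
        T=np.eye(4);T[:3,:3]=R.from_quat(q).as_matrix();T[:3,3]=p;M=T@im["mount"]
    else: M=np.linalg.inv(im["camera_from_world"])
    W=P@M[:3,:3].T+M[:3,3]; W[d==0]=np.nan
    return im["pixels"],W
def save(n,px): cv2.imwrite("pics/"+n+".png",np.ascontiguousarray(px[...,::-1]))
E
python3 - <<'E'
from h import *
for n in("scene","side"):
    px,W=cloud(n); save(n,px); np.savez("/tmp/"+n,px=px,W=W)
print(r.current_t(),r.finger_overhang,r.current_tool_pos(),r.current_ee_rot(),r.current_opening())
im=optics.get_image("wrist");print(im["mount"],im["fx"])
E
```

```text
0.1 0.022 [5.49722419e-01 6.17923127e-05 2.52823939e-01] [ 7.07100208e-01  7.07113166e-01 -3.23494288e-04 -4.02086581e-04] 1.0015853318572094
[[ 4.46465061e-04 -9.60337253e-01 -2.78840745e-01  7.02812995e-02]
 [ 9.99999845e-01  5.21905658e-04 -1.96314404e-04  1.24542489e-03]
 [ 3.34056598e-04 -2.78840614e-01  9.60337337e-01 -1.19817820e-01]
 [ 0.00000000e+00  0.00000000e+00  0.00000000e+00  1.00000000e+00]] 299.63610704455397
```

View pics/scene.png

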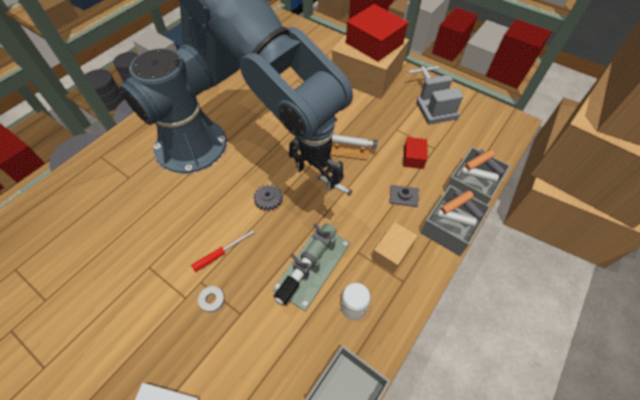

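View pics/side.png

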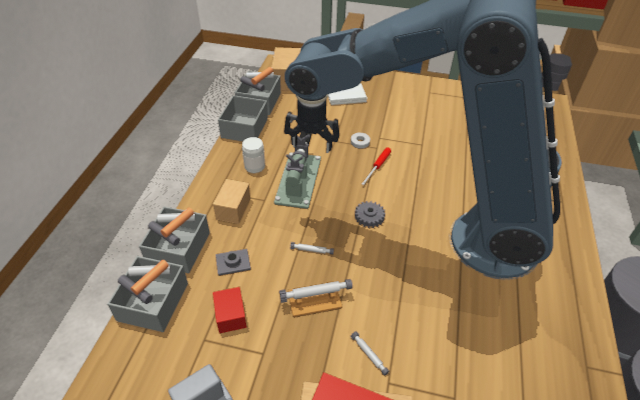

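Side view: the candidate shafts are at (312,248), small and loose; (316,291), large and in the wooden cradle; and (368,352), small and loose. I choose the cradle one. In the scene view, the stand is at (312,265) with its black grip at (288,288).

```bash
python3 - <<'E'
import numpy as np,cv2
S=np.load("/tmp/scene.npz");D=np.load("/tmp/side.npz")
def pca(P):
    c=P.mean(0);u,s,v=np.linalg.svd(P-c,full_matrices=False);t=(P-c)@v[0];return c,v[0],t.min(),t.max()
for n,A,(u0,u1,v0,v1) in(("sc",S,(265,355,220,310)),("si",D,(270,362,265,325))):
    W=A["W"][v0:v1,u0:u1].reshape(-1,3);px=A["px"][v0:v1,u0:u1].reshape(-1,3).astype(int)
    if n=="sc":
        g=(px.max(1)<50)&(W[:,2]>.06)&(W[:,2]<.12);c=pca(W[g]);print("grip",g.sum(),c,np.percentile(W[g],[2,50,98],axis=0))
        b=(abs(W[:,2]-.012)<.004)&(px[:,1]>px[:,0]);print("base",b.sum(),pca(W[b]),cv2.minAreaRect(W[b][:,:2].astype(np.float32)*1000))
        t=(W[:,2]>.095)&(W[:,2]<.12);print("tube",t.sum(),pca(W[t]))
        t=(W[:,2]>.125)&(W[:,2]<.16);print("V",t.sum(),W[t][::max(1,t.sum()//12)])
    else:
        g=(W[:,2]>.046)&(W[:,2]<.07);print("shaft",g.sum(),pca(W[g]),cv2.minAreaRect(W[g][:,:2].astype(np.float32)*1000))
    im=A["px"][v0:v1,u0:u1]
    if n=="si":cv2.imwrite("pics/crops.png",cv2.resize(im[...,::-1],None,fx=6,fy=6,interpolation=2))
    else:cv2.imwrite("pics/cropg.png",cv2.resize(im[...,::-1],None,fx=6,fy=6,interpolation=2))
E
```

```text
grip 307 (array([ 0.63350801, -0.23223901,  0.10109442]), array([ 0.08059777, -0.99645422, -0.02414506]), np.float64(-0.02922546783982181), np.float64(0.028753362219502566)) [[ 0.61638092 -0.25914946  0.08542104]
 [ 0.63390227 -0.23220234  0.10151519]
 [ 0.64764626 -0.20502746  0.11139061]]
base 1368 (array([ 0.6419833 , -0.12680668,  0.01232673]), array([-1.05656251e-02,  9.99944097e-01,  4.12269144e-04]), np.float64(-0.10555075058258032), np.float64(0.13252390342141138)) ((621.6239013671875, -113.31211853027344), (106.62066650390625, 235.97959899902344), 3.766204357147217)
tube 1284 (array([ 0.64735072, -0.14626647,  0.10312795]), array([-0.21096824,  0.97720084,  0.02389381]), np.float64(-0.11538717489498049), np.float64(0.1336147713688781))
V 167 [[ 0.59046835 -0.06125283  0.1468368 ]
 [ 0.59931548 -0.06442827  0.14475866]
 [ 0.61082873 -0.05799553  0.13689847]
 [ 0.61357265 -0.06618607  0.13562577]
 [ 0.61287985 -0.06519409  0.12780263]
 [ 0.61858232 -0.06406398  0.12685683]
 [ 0.63358922 -0.06270975  0.13607143]
 [ 0.60229882 -0.16824936  0.15121081]
 [ 0.61255299 -0.16201118  0.14165685]
 [ 0.61856716 -0.16229821  0.13196078]
 [ 0.62832673 -0.16253727  0.13328185]
 [ 0.63680178 -0.16485892  0.14301194]
 [ 0.64859521 -0.1637661   0.15108613]]
shaft 625 (array([0.46139647, 0.3172053 , 0.05444166]), array([0.89805549, 0.43983086, 0.00671932]), np.float64(-0.09652614725206218), np.float64(0.09111956813339703)) ((460.3370361328125, 313.18670654296875), (187.6405487060547, 31.131254196166992), 26.530420303344727)
```

View pics/crops.png

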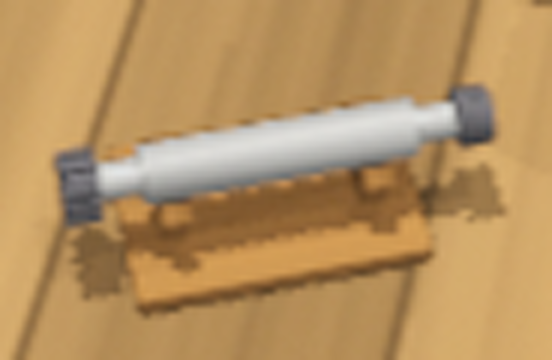

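View pics/cropg.png

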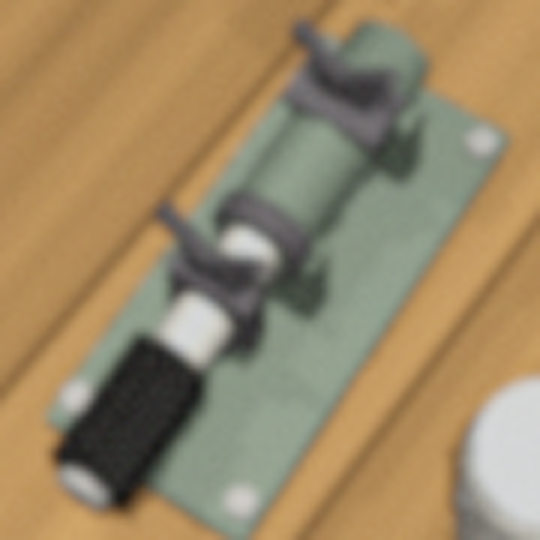

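The cradle shaft, (316,291) in the side view, is confirmed: it is 188 mm long by the cloud, with its toothed collar at the left end. The stand yaw is about 4° and the V rests are about 100 mm apart. Next I go above the stand for a close look.

```bash
cat >> h.py <<'E'
def down(yaw,tilt=0):
    # tool x = stand y, tool y = stand x ; tilt = grip twist (top rolls to -x)
    M=np.array([[0,1,0],[1,0,0],[0,0,-1.]])
    return (R.from_euler("z",yaw)*R.from_euler("y",-tilt)*R.from_matrix(M)).as_quat()
E
python3 - <<'E'
from h import *
r.move_to([.625,-.2,.26],down(.07)); r.sleep(.2)
px,W=cloud("wrist"); save("w1",px); np.savez("/tmp/w1",px=px,W=W)
print(r.current_t(),r.current_q())
P=W.reshape(-1,3);C=px.reshape(-1,3).astype(int)
b=(abs(P[:,2]-.012)<.004)&(C[:,1]>C[:,0]+3);print("base",b.sum(),cv2.minAreaRect(P[b][:,:2].astype(np.float32)*1000))
for z0,z1 in((.146,.16),):
    t=((P[:,2]>z0)&(P[:,2]<z1)).reshape(400,640).astype(np.uint8)
    n,l,s,_=cv2.connectedComponentsWithStats(t)
    for i in range(1,n):
        if s[i,4]>40: Q=W[l==i];print("tip",s[i,4],Q.min(0).round(4),Q.max(0).round(4),Q.mean(0).round(4))
g=(C.max(1)<45)&(P[:,2]>.07)&(P[:,2]<.125)&(P[:,1]<-.19)
Q=P[g];print("grip",g.sum(),np.percentile(Q,[1,50,99],axis=0).round(4))
t=Q[Q[:,2]>.104]; print("rib",len(t),t.mean(0),np.polyfit(t[:,1],t[:,0],1), Q[:,2].max())
E
```

```text
1.2583 [-3.78854166e-01  5.39306630e-01  1.34471675e+00  8.32475509e-05
  1.25735100e+00 -4.50243333e-01]
base 8496 ((714.6859130859375, -205.81903076171875), (261.1666259765625, 767.5350341796875), 53.18090057373047)
tip 182 [ 0.5908 -0.0687  0.146 ] [ 0.6007 -0.0601  0.1514] [ 0.5957 -0.0645  0.1484]
tip 178 [ 0.634  -0.0658  0.146 ] [ 0.6447 -0.057   0.1513] [ 0.6399 -0.0614  0.1482]
tip 128 [ 0.5979 -0.1713  0.146 ] [ 0.6075 -0.1631  0.1513] [ 0.6026 -0.167   0.1482]
tip 123 [ 0.6416 -0.1684  0.1461] [ 0.6514 -0.1601  0.1519] [ 0.6465 -0.1642  0.1484]
grip 2640 [[ 0.6106 -0.4488  0.0704]
 [ 0.633  -0.237   0.099 ]
 [ 0.9437 -0.1983  0.1096]]
rib 348 [ 0.62774683 -0.22778218  0.10795764] [-0.06584614  0.61274825] 0.11074831155704551
```

View pics/w1.png

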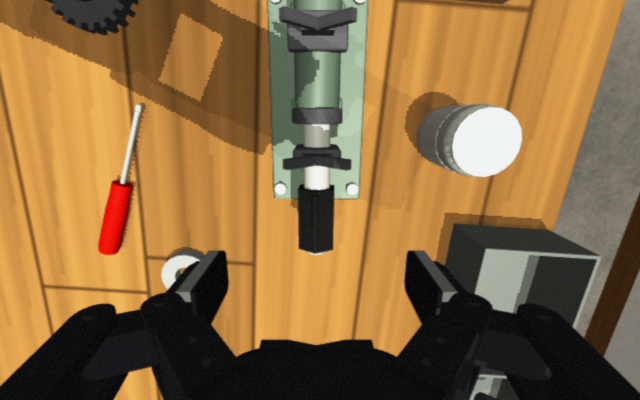

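The wrist view shows the fixed V at (318,30), the sliding V at (317,160) and the grip at (317,220) with its rib on top (twist 0). The rests are 102.9 mm apart, so it needs about 35 mm more. Next I grasp the grip and unlock it.

```bash
cat >> h.py <<'E'
YAW=.0657; YS=np.array([-np.sin(YAW),np.cos(YAW),0])
G0=np.array([.6287,-.2305,.085])-.006*YS   # grasp point on the grip, at the start slider
def gpose(tilt,back=0.,slide=0.):
    q=down(YAW,tilt); return G0-slide*YS-(.003+back)*R.from_quat(q).as_matrix()[:,2],q
def st(m=""): print(m,"t%.2f"%r.current_t(),"p",np.round(r.current_tool_pos(),4),"F",np.round(r.current_contact_force(),1),"M",np.round(r.current_torque(),2),"op%.3f ff%.0f"%(r.current_opening(),r.current_finger_force()))
def twist(a,b,slide=0.,n=7):
    for t in np.linspace(a,b,n+1)[1:]: r.move_to(*gpose(t,0,slide))
E
python3 - <<'E'
from h import *
p,q=gpose(0,.09); r.move_to(p,q)
r.move_linear(gpose(0)[0],vel=.12); st("at")
r.set_gripper(0.2,squeeze=100); st("grip")
twist(0,.35); st("half"); twist(.35,.68); st("unl")
E
```

```text
at t2.61 p [ 0.6296 -0.2366  0.089 ] F [0.  0.6 0.1] M [0.03 0.01 0.03] op1.001 ff0
grip t3.14 p [ 0.6278 -0.2367  0.0889] F [-11.7  -0.1  12.5] M [ 0.    1.94 -0.03] op0.403 ff99
half t4.89 p [ 0.6266 -0.2367  0.0885] F [-19.    0.2  15.5] M [-0.03  1.99 -0.01] op0.405 ff101
unl t6.79 p [ 0.6258 -0.2371  0.0875] F [-22.1  -1.   13.8] M [-0.08  1.95  0.12] op0.405 ff100
```

```bash
cat >> h.py <<'E'
def gap():
    # V tip separation from scene camera + wrist
    for n in("scene","side","wrist"):
        px,W=cloud(n)
        Q=W.reshape(-1,3); Q=Q[(Q[:,2]>.132)&(Q[:,2]<.154)]
        d=Q[:,:2]-np.array([.6178,-.06295]); s=d@YS[:2]; x=d@np.array([YS[1],-YS[0]])
        k=(abs(x)<.029)
        for lo,hi in((-.02,.02),(-.16,-.08)):
            m=k&(s>lo)&(s<hi)
            if m.sum()>10: print(n,m.sum(),"s %.4f med, %.4f..%.4f"%(np.median(s[m]),*np.percentile(s[m],[3,97])))
E
python3 - <<'E'
from h import *
z=R.from_quat(r.current_ee_rot()).as_matrix()[:,2];print("tilt",np.arctan2(z@[np.cos(YAW),np.sin(YAW),0],-z[2]))
gap()
r.move_linear(gpose(.68,0,.0352)[0],vel=.04); r.sleep(.3); st("slid"); gap()
E
```

```text
tilt 0.6791248309202169
scene 66 s 0.0004 med, -0.0028..0.0055
scene 76 s -0.1025 med, -0.1577..-0.0977
side 52 s 0.0039 med, -0.0033..0.0088
side 66 s -0.1033 med, -0.1597..-0.0950
wrist 7030 s -0.1047 med, -0.1582..-0.0991
slid t8.28 p [ 0.6281 -0.2724  0.0875] F [-21.1  -1.   14. ] M [-0.17  2.05  0.09] op0.410 ff101
scene 66 s 0.0008 med, -0.0023..0.0059
scene 78 s -0.1372 med, -0.1408..-0.1328
side 53 s 0.0034 med, -0.0047..0.0086
side 43 s -0.1359 med, -0.1448..-0.1300
wrist 4644 s -0.1380 med, -0.1419..-0.1344
```

The slide moved as expected and the gap is about 138 mm. Now I lock it, let go and check from above.

```bash
python3 - <<'E'
from h import *
twist(.68,.3,.0352); st(); twist(.3,0,.0352); st("0"); twist(0,-.06,.0352,2); r.sleep(.2); st("-.06")
z=R.from_quat(r.current_ee_rot()).as_matrix()[:,2];print("tilt",np.arctan2(z@[np.cos(YAW),np.sin(YAW),0],-z[2]))
r.move_to(*gpose(0,0,.0352)); st("back0")
r.set_gripper(1.0); st("open")
r.move_linear(gpose(0,.12,.0352)[0],vel=.2)
r.move_to([.625,-.2,.27],down(YAW)); r.sleep(.2)
px,W=cloud("wrist"); save("w2",px); P=W.reshape(-1,3);C=px.reshape(-1,3).astype(int)
t=((P[:,2]>.146)&(P[:,2]<.16)).reshape(400,640).astype(np.uint8)
n,l,s,_=cv2.connectedComponentsWithStats(t);T=[]
for i in range(1,n):
    if s[i,4]>40:
        Q=W[l==i].mean(0)
        if Q[0]<.67:T.append(Q);print(s[i,4],Q.round(4))
if len(T)==4:
    a=(T[0]+T[1])/2;b=(T[2]+T[3])/2;print(a,b,np.linalg.norm((a-b)[:2]))
s=(P-G0)@YS; x=(P-G0)@np.array([YS[1],-YS[0],0])
g=(abs(x)<.03)&(s<-.03)&(s>-.06)&(P[:,2]>.07)&(P[:,2]<.12)
h=g&(P[:,2]>.1055);print("rib x",x[h].mean(),P[g][:,2].max(),h.sum());st()
cv2.imwrite("pics/w2c.png",cv2.resize(px[100:300,220:420,::-1],None,fx=3,fy=3))
E
```

```text
t10.32 p [ 0.6292 -0.2721  0.0883] F [-16.3  -3.1  11.3] M [-0.38  2.1  -0.05] op0.404 ff103
0 t12.07 p [ 0.6302 -0.272   0.0885] F [-11.1  -0.9   9.2] M [-0.19  1.8   0.03] op0.405 ff102
-.06 t12.78 p [ 0.6305 -0.272   0.0886] F [-13.7  -0.8   7.7] M [0.05 0.4  0.09] op0.401 ff105
tilt -0.061994629639479215
back0 t13.03 p [ 0.6302 -0.272   0.0885] F [-9.8 -1.4  7. ] M [-0.18  1.35  0.11] op0.404 ff102
open t13.57 p [ 0.6315 -0.2715  0.0879] F [ 0.5  0.5 -0.3] M [ 0.02  0.04 -0.  ] op1.003 ff0
167 [ 0.5959 -0.0645  0.1484]
170 [ 0.6399 -0.0615  0.1482]
100 [ 0.6048 -0.2022  0.1484]
100 [ 0.649  -0.1993  0.1487]
[ 0.61792965 -0.06299338  0.14830913] [ 0.6269171  -0.20075308  0.14855347] 0.1380525628575558
rib x -0.00041362140699504013 0.11057302424628401 119
 t15.04 p [ 0.6246 -0.2007  0.2686] F [ 0.3 -0.1 -0.4] M [-0.02  0.02  0.  ] op0.997 ff0
```

View pics/w2c.png

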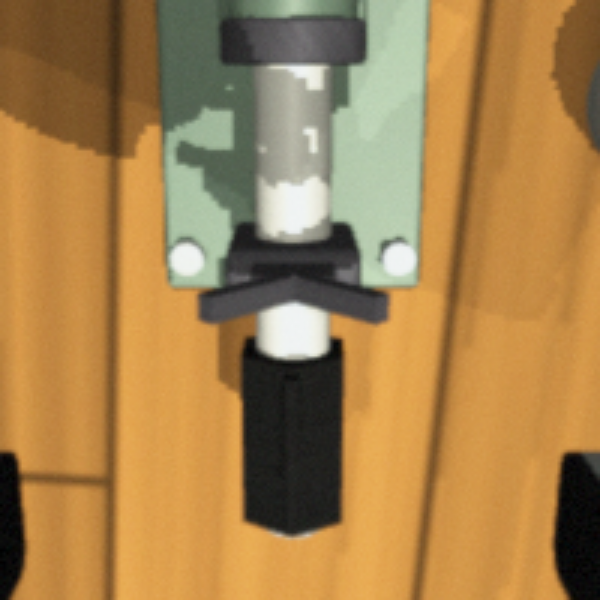

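The rib lies centred on top at crop (290,400), so the grip is locked. The rests are 138.05 mm apart. Next, the shaft.

```bash
cat > look.py <<'E'
from h import *
def shaft(tag,c0,zax,save_=True):
    px,W=cloud("wrist"); 
    if save_: save(tag,px)
    P=W.reshape(-1,3)
    g=(np.hypot(*(P[:,:2]-c0).T)<.115)&(P[:,2]>zax+.006)&(P[:,2]<zax+.018)
    Q=P[g]; rc=cv2.minAreaRect(Q[:,:2].astype(np.float32)*1000); print("rect",g.sum(),rc)
    c=Q.mean(0);v=np.linalg.svd(Q[:,:2]-c[:2],full_matrices=False)[2][0]; v*=np.sign(v[0]); s=(Q[:,:2]-c[:2])@v
    n=np.array([-v[1],v[0]]);t=(Q[:,:2]-c[:2])@n
    h=np.histogram(s,np.arange(-.11,.111,.005))
    m=[np.nan if not (abs(s-a)<.0025).any() else Q[abs(s-a)<.0025][:,2].max() for a in np.arange(-.1,.101,.005)]
    print("ang",np.degrees(np.arctan2(v[1],v[0])),"centre",c[:2]+v*(s.min()+s.max())/2+n*np.median(t),"len",s.max()-s.min(),"ztop",np.percentile(Q[:,2],98)); print(np.round(np.array(m)*1000,0))
E
python3 - <<'E'
from look import *
r.move_to([.45,.25,.33],down(YAW)) if False else None
v=np.array([np.cos(np.radians(26.4)),np.sin(np.radians(26.4))]); c=np.array([.4605,.314])
p=c-v*.03
r.move_to([p[0],p[1],.27],down(np.radians(26.4-90))); r.sleep(.2); st()
shaft("w3",c,.045)
E
```

```text
t17.18 p [0.434  0.3004 0.27  ] F [ 1.  -0.  -0.1] M [0.04 0.04 0.03] op1.000 ff0
rect 2933 ((461.4538879394531, 309.4524230957031), (187.54800415039062, 29.31187629699707), 26.998104095458984)
ang 25.821167625393773 centre [0.46054036 0.31106419] len 0.18775359649395562 ztop 0.05949972641530121
[58. 58. 59. 59. 54. 54. 56. 59. 58. 58. 59. 58. 58. 58. 58. 58. 59. 58.
 59. 58. 58. 59. 58. 58. 58. 59. 59. 58. 58. 58. 59. 54. 54. 54. 62. 62.
 61. 61. nan nan nan]
```

View pics/w3.png

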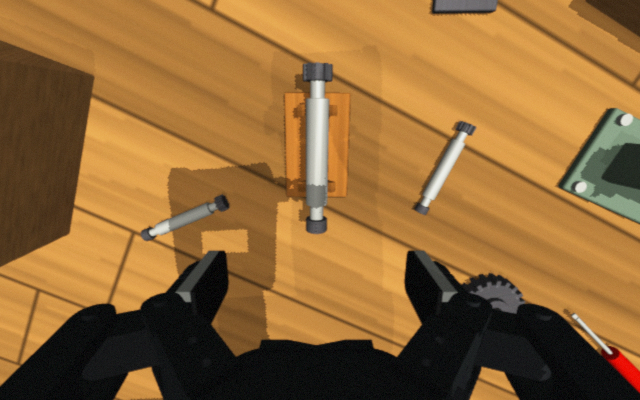

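The wrist view shows the large shaft centred at (317,150), with the toothed end at (318,72). The small decoys are at (190,218) and (445,168). Shaft angle is 25.9°, centre (0.4607, 0.3107), top 58 mm, which agrees with the given 45 + 13 mm.

```bash
python3 - <<'E'
from look import *
q=down(np.radians(25.9-90)); c=[.4607,.3107]
r.move_to([*c,.13],q); r.move_linear([*c,.0505],vel=.12); st("at")
r.set_gripper(.15,squeeze=70); st("grip")
r.move_linear([*c,.075],vel=.05); st("up")
r.move_linear([*c,.29],vel=.25); st("high"); 
# above stand
a=np.array([.61793,-.06299]);b=np.array([.62692,-.20075]);m=(a+b)/2;print(m)
r.move_to([*m,.26],down(YAW)); r.sleep(.2); st("over")
px,W=cloud("wrist");save("w4",px);np.savez("/tmp/w4",px=px,W=W)
px,W=cloud("scene");np.savez("/tmp/s4",px=px,W=W)
px,W=cloud("side");save("side4",px);np.savez("/tmp/d4",px=px,W=W)
for f in("w4","s4","d4"):
    P=np.load(f"/tmp/{f}.npz")["W"].reshape(-1,3)
    d=P-np.array([*m,0]); s=d@YS; x=d@np.array([YS[1],-YS[0],0]); g=(abs(x)<.022)&(abs(s)<.12)&(abs(s)>.035)&(P[:,2]>.22)&(P[:,2]<.275)
    if g.sum()>20:
        print(f,g.sum(),"s",np.percentile(s[g],[0,1,99,100]).round(4),"x",np.polyfit(s[g],x[g],1).round(4),"z",np.polyfit(s[g],P[g][:,2],1).round(4))
        for lo in np.arange(-.105,.1,.01):
            k=g&(abs(s-lo)<.005)
            if k.sum()>3: print("%.3f:%.3f/%.3f"%(lo,np.percentile(P[k][:,2],97),np.mean(x[k])),end=" ")
        print()
E
```

```text
at t18.66 p [0.4612 0.311  0.0514] F [ 0.2 -0.5 -0.2] M [0.02 0.04 0.01] op1.001 ff0
grip t19.24 p [0.4601 0.3123 0.0512] F [-9.  12.2  8. ] M [ 1.94  1.42 -0.01] op0.277 ff68
up t19.88 p [0.4606 0.3105 0.0749] F [ 0.9  0.7 -8.3] M [ 0.02  0.01 -0.04] op0.278 ff69
high t20.89 p [0.4601 0.3103 0.2883] F [-0.4  0.2 -8.8] M [ 0.02 -0.01 -0.01] op0.284 ff69
[ 0.622425 -0.13187 ]
over t22.82 p [ 0.6225 -0.1312  0.2601] F [-0.  -0.3 -8.7] M [-0.02 -0.04 -0.  ] op0.280 ff69
w4 9684 s [-0.0351  0.0357  0.0929  0.0935] x [-0.0031  0.0016] z [0.018  0.2616]
0.035:0.266/0.002 0.045:0.266/0.001 0.055:0.266/0.001 0.065:0.262/0.001 0.075:0.269/0.001 0.085:0.269/0.001 0.095:0.269/0.001 
s4 412 s [-0.0935 -0.0934  0.0938  0.0967] x [0.0231 0.005 ] z [0.0045 0.262 ]
-0.095:0.268/0.003 -0.085:0.268/0.004 -0.075:0.267/0.003 -0.065:0.263/0.003 -0.055:0.267/0.003 -0.045:0.268/0.004 -0.035:0.267/0.002 0.055:0.265/0.011 0.065:0.263/0.006 0.075:0.270/0.007 0.085:0.271/0.008 0.095:0.272/0.006 
d4 204 s [-0.0901 -0.0591  0.0973  0.0979] x [-0.0182  0.0012] z [-0.0468  0.2627]
-0.045:0.270/0.008 0.035:0.269/-0.004 0.045:0.269/-0.001 0.055:0.267/0.001 0.065:0.265/-0.004 0.075:0.269/-0.005 0.085:0.271/-0.001 0.095:0.270/0.001
```

View pics/w4.png

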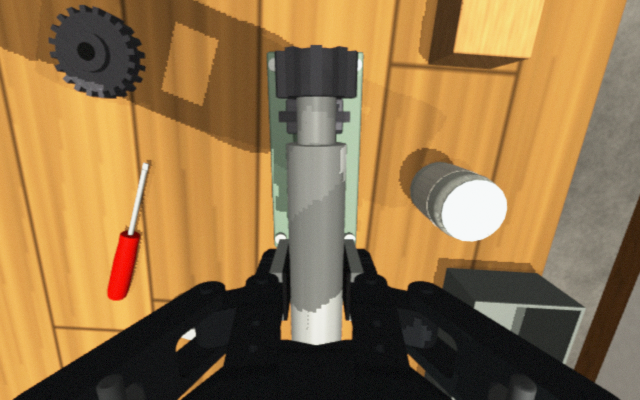

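The wrist view shows the shaft held straight along the tube, neck at (316,122) over the fixed V. The shaft is level and centred to about 1 mm, so I lower it with force watching.

```bash
python3 - <<'E'
from look import *
m=np.array([.62242,-.13187])
r.move_linear([*m,.162],vel=.1); st("near")
f0=r.current_contact_force()[2]
for z in np.arange(.158,.1429,-.001):
    r.move_linear([*m,z],vel=.02); r.sleep(.05)
    f=r.current_contact_force()[2]
    if f-f0>4: break
st("down z%.3f"%z)
px,W=cloud("wrist");save("w5",px)
px,W=cloud("side");cv2.imwrite("pics/d5.png",cv2.resize(px[110:220,240:370,::-1],None,fx=5,fy=5,interpolation=2))
E
```

```text
near t24.10 p [ 0.6228 -0.132   0.1628] F [ 0.3 -0.9 -7.5] M [0.   0.07 0.07] op0.282 ff69
down z0.147 t27.80 p [ 0.6225 -0.1319  0.1477] F [-4.3  1.   2.9] M [0.22 0.69 0.  ] op0.284 ff70
```

View pics/w5.png

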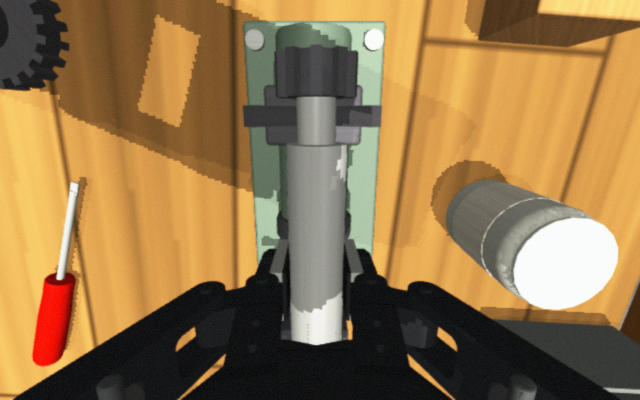

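The neck sits over the V at (315,115), between the steps of the V and the collars. Contact came 1 mm early on the +x flank (Fx −4 N), so I shift along −x by 1 mm, lower the rest and let go.

```bash
python3 - <<'E'
from look import *
p=np.array([.62242-.001,-.13187+.0])
r.move_linear([*p,.147],vel=.02); r.sleep(.1); st("shift")
f=r.current_contact_force()
for z in(.1465,.146,.1455):
    r.move_linear([*p,z],vel=.02); r.sleep(.1); st("z%.4f"%z)
    if r.current_contact_force()[2]>6: break
r.set_gripper(.45); r.sleep(.2); st("ease"); r.set_gripper(1.0); st("open")
r.move_linear([*p,.30],vel=.15); 
m=np.array([.62242,-.13187]); w=m-YS[:2]*.07
r.move_to([*w,.31],down(YAW)); r.sleep(.2); st()
shaft("w6",m,.140)
px,W=cloud("wrist");P=W.reshape(-1,3);d=P-np.array([*m,0]);s=d@YS;x=d@np.array([YS[1],-YS[0],0])
for lo in np.arange(-.095,.1,.01):
    k=(abs(x)<.014)&(abs(s-lo)<.003)&(P[:,2]>.12)
    if k.sum()>3: print("%.3f:%.4f/%.4f"%(lo,np.percentile(P[k][:,2],90),np.mean(x[k&(P[:,2]>.142)])),end=" ")
E
```

```text
shift t28.25 p [ 0.6213 -0.1319  0.1467] F [-1.3 -0.1 -3.6] M [0.03 0.2  0.02] op0.281 ff69
z0.1465 t28.60 p [ 0.6213 -0.1319  0.1466] F [-4.3  0.2  0.7] M [ 0.03  0.64 -0.02] op0.277 ff70
z0.1460 t28.95 p [ 0.6214 -0.1319  0.1465] F [-5.6  0.1  4.2] M [ 0.13  0.92 -0.  ] op0.284 ff71
z0.1455 t29.30 p [ 0.6214 -0.1319  0.1465] F [-7.5  1.1  7.5] M [0.19 1.22 0.05] op0.279 ff71
ease t29.79 p [ 0.6215 -0.1319  0.1455] F [-0.3 -0.1  1. ] M [ 0.02  0.05 -0.01] op0.447 ff0
open t30.32 p [ 0.6214 -0.1319  0.1455] F [-0.1  0.5  1.1] M [ 0.08  0.02 -0.01] op1.001 ff0
 t32.08 p [ 0.627  -0.2007  0.3096] F [ 0.2  0.1 -0.2] M [ 0.03 -0.03 -0.03] op0.998 ff0
rect 4951 ((622.5181884765625, -133.78631591796875), (52.627662658691406, 187.2111358642578), 3.8441364765167236)
ang -86.33104194443413 centre [ 0.62263192 -0.13375606] len 0.18725598912993535 ztop 0.15396858482043962
[ nan  nan  nan 152. 157. 156. 156. 151. 152. 149. 154. 153. 153. 153.
 153. 153. 154. 153. 154. 153. 154. 153. 153. 153. 154. 154. 153. 154.
 154. 153. 153. 153. 154. 153. 153. 152. 151. 153. 154. 153. 154.]
-0.095:0.1522/0.0007 -0.085:0.1521/0.0002 -0.075:0.1475/0.0000 -0.065:0.1472/0.0001 -0.055:0.3784/0.0006 -0.045:0.1522/0.0000 -0.035:0.1524/-0.0002 -0.025:0.1521/-0.0002 -0.015:0.1520/0.0001 -0.005:0.1522/0.0000 0.005:0.1521/0.0001 0.015:0.1520/0.0001 0.025:0.1519/-0.0003 0.035:0.1521/-0.0003 0.045:0.1520/-0.0003 0.055:0.1522/-0.0001 0.065:0.1471/-0.0001 0.075:0.1523/0.0001 0.085:0.1547/0.0001
```

View pics/w6.png

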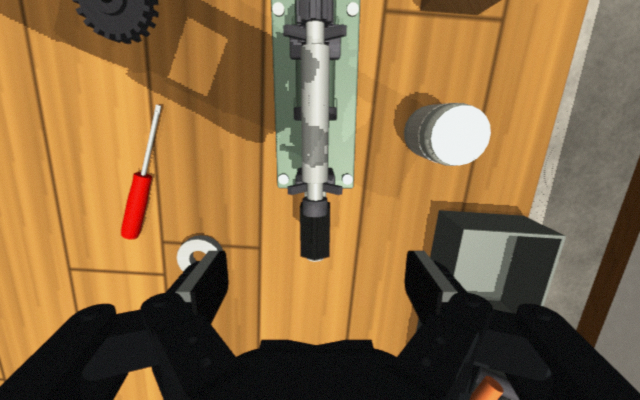

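The shaft lies level, with its top at 153 mm (expected 140 + 13). Its necks sit in both V rests, at (315,33) and (315,185), and the arm is clear. The job is ready to hand in.

```bash
python3 -c "
from h import *
print(r.hand_in())"
```

```text
the job is handed in; nothing more can be done
None
```

The stand is set to a 138 mm gap and locked, the gear shaft is lying level with a neck in each V rest, and the job was handed in at about 32 s; the hand-in call did not return a verdict.

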